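Bring the star handwheel's index pin to the top

TASK

The back-gauge star handwheel lies with its shaft in the open saddles of the blue stand: push its spokes round, one after another, until the red-tipped brass index pin on the hub points straight up, then leave it standing like that with your hand clear. Push on the spokes or their balls gently and not on the index pin, do not grip the wheel or lift it out of its saddles, and leave the loose tooling around it where it is.

Things in the scene. Friction and masses are not known exactly. Their poses are not given: they have to be found in the camera images.
- stand: blue fixed bench stand: base plate 150 x 200 x 12 mm and two A-frames 110 mm apart along x, up to 171 mm above the bench, with open-topped saddles in which the shaft lies. Origin: centre of the base's underside, on the bench; x along the wheel's shaft, z up. The wheel turns in the stand's y-z plane at x = 0, midway between the A-frames, so at the top its spokes travel along y.
- wheel_hub (a point): centre of the wheel, on the shaft axis, 155 mm above the bench; axes as the stand's. The star wheel has no rim: a dark hub 56 mm across, 36 mm thick, and six 10 mm steel spokes 60 degrees apart, each ending in a black 22 mm ball centred 120 mm from the shaft axis. The shaft only lies in its open saddles and rises if the wheel is lifted.
- star_wheel (a joint): turn of the wheel about the stand's +x, rad: 0 or any whole turn when the index pin points up; at q the pin points to (y, z) = (-sin q, cos q) of the stand. Spokes stand 30, 90, 150, 210, 270 and 330 degrees from the pin. It turns either way without end; light friction (1 to 2 N at the balls) stops it where it is left.
- pin_tip (a point): outer end of the index pin, 72 mm from the shaft axis: a 12 mm brass pin with a red 22 mm tip standing out radially from the hub, midway between two spokes. The z axis of this point is the direction in which the pin points.
- sash_punch: black steel sash punch segment, 26 x 90 mm foot, 70 mm high, standing loose. Origin: centre of the underside.
- alignment_pin: loose brass alignment pin standing upright, 22 mm foot, 55 mm high (not the index pin of the wheel). Origin: centre of the underside.
- shim_block: loose copper shim block, 40 x 50 x 25 mm. Origin: centre of the underside.
- die_cap: loose red plastic die cap, 44 mm across, 28 mm high. Origin: centre of the underside.
- gauge_finger: loose steel offset gauge finger lying flat, 22 x 110 mm, up to 30 mm high. Origin: centre of the underside.
- vee_die: loose black steel vee die segment, 50 x 80 mm, 46 mm high. Origin: centre of the underside.
- index_pin: the brass index pin itself, fixed to the wheel and turning with it. Origin: on the shaft axis at the wheel's centre; z axis along the pin, outward.

How it is judged (in metres and radians):
At the end, for the whole second after the job is handed in: The index pin points straight up within 0.10 rad (about 6 degrees), the wheel is at rest with its shaft down in the saddles (within 4 mm), and each loose piece of tooling is within 20 mm of where it was (angle between pin_tip's own z axis and vertical below 0.1 rad and velocity of joint star_wheel between -0.05 and 0.05 rad/s and distance of wheel_hub from where it was at the start of the episode below 0.004 m and not (distance of sash_punch from where it was at the start of the episode above 0.02 m) and not (distance of alignment_pin from where it was at the start of the episode above 0.02 m) and not (distance of shim_block from where it was at the start of the episode above 0.02 m) and not (distance of die_cap from where it was at the start of the episode above 0.02 m) and not (distance of gauge_finger from where it was at the start of the episode above 0.02 m) and not (distance of vee_die from where it was at the start of the episode above 0.02 m)); the robot touches nothing.
It fails at once if the wheel is lifted more than 8 mm out of its saddles (distance of wheel_hub from where it was at the start of the episode above 0.008 m).
It fails at once if the hand pushes on the index pin (more than 3 N) (contact force between any of the fingers, the arm and index_pin above 3 N).
It fails at once if the wheel is gripped or forced (more than 30 N between the hand and the wheel) (contact force between any of the fingers, the arm and star_wheel above 30 N).
It fails at once if a loose piece of tooling is moved or lifted (more than 20 mm) (distance of any of sash_punch, alignment_pin, shim_block, die_cap, gauge_finger, vee_die from where it was at the start of the episode above 0.02 m).
It also fails if it takes over 69 s, if anything falls off the work surface, if the arm or the gripper's body presses on something with over 40 N, if the wrist force passes 120 N, or if a joint passes its speed limit or range.

ROBOT

A 6-joint arm with a two-finger parallel gripper is mounted at the origin on the work surface. World frame = base frame: x ahead of the robot, y to its left, z up, the work surface at z = 0. Lengths are in m, angles in degrees, forces in N, time in s.
With the tool pointing down it reaches from about 0.275 to 0.875 m from the base axis. Payload 12.5 kg.
Tool frame: the origin (TCP) lies on the centre line of the jaws, within the pads' length; the fingertips stand 8 mm ahead of it and the grasp point (between the pads) lies 11 mm behind it; z points along the fingers, x is the direction in which the jaws open and shut, and the axes are right-handed (so a half turn about z gives the same grasp; the last joint's range is limited). The gripper opens to 85 mm and grips with 20 to 120 N. Pads are 22 mm wide; open, the fingers measure 114 mm over their backs; the gripper's body (76 mm by 85 mm) begins 54 mm behind the grasp point. The pads swing forward as they close: fully open they stand 13 mm farther back than shut.
Start: joints at [60.47, 20.094, 94.641, -0, 65.266, -4.847], TCP at [0.23, 0.5, 0.239] pointing down, gripper open.
Joint ranges: [-157.81, 157.81], [-45, 120.19], [0.68, 151.7], [-89.99, 269.99], [4.06, 180], [-164.3, 164.3]. Speed limits (degrees/s): [127.2, 127.2, 159.86, 180, 180, 180].

INTERFACE

Orientations are given as [roll, pitch, yaw] about the fixed x, y, z axes, in that order (R = Rz(yaw) Ry(pitch) Rx(roll)).
In Python, from cell import arm, optics, workorder gives the robot as it stands.
- The arm moves only by the shell command python3 -m inch 'ROWS' [FORCE]. ROWS is JSON, one flat list of numbers, 5 for each row, row after row: the closure, from -1 (fully open) to 1 (shut), so that 0 is half open, then the shift along the tool's x, y, z in cm, then the turn about the tool's z in degrees. In form: [claw, x, y, z, roll, claw, x, y, z, roll, ...]. A call has 1 to 8 rows; each row shifts and turns the commanded pose from where the row before left it, along the tool's axes as they then stand; what a row does not reach is not made up. A row lasts 1/10 s, in which the tool goes at most 50 mm and 8.59 degrees, less where a joint would pass 70% of its speed; a pose out of reach is approached as far as the arm can. A call is refused whole if a number of a shift passes 5 or a number of a turn 8.59, either way. A call with a gripper value outside its range is refused whole. The fingers move at their own pace and stop on an object; FORCE is the grip in N (left out, the last holds). Time passes only in rows, so rows that do not move let the fingers close. It gives the time, the measured TCP pose, the force and the opening at its end, in the units of the state.
- arm.read_state(): the state, without advancing time (a new reading comes with each control period).
- optics.camera(name): name is "side" or "top" or "wrist"; returns a dict with "pixels" (420x560x3 uint8, red, green, blue), "camera_matrix" (3x3 intrinsics, pixels), "k1" (the pictures are not rectified: a ray, as slopes to the right and down, at radius r is drawn at 1 + k1 r^2 times it, then the intrinsics apply), "rvec" (rotation vector, rad) and "tvec" (3), from world to camera coordinates, as OpenCV has them. Camera axes: x right, y down, z forward; pixel columns grow to the right and rows downward; lengths in m; the calibration is good to about 2 mm. A picture is of the moment at which its call begins. There is no depth.
- workorder.hand_in(): hands the job in, once; it reports no verdict.
The state is a dict: "time_s": time; "joint_positions": joint angles; "joint_velocities": joint speeds; "tau": joint torques, N m; "tcp_pos": TCP position; "eef_rot": TCP orientation; "contact_force": force on the tool from outside, world axes, zero at the start; "wrist_torque": the same for the moment, N m; "gripper_width": finger opening in m.
Only numpy, scipy, OpenCV 4.12 (cv2) and the standard library are available. Lean on these libraries where they do the work, as an engineer would, in place of code of your own. Each camera call takes 0.05 s, during which the arm holds its last target. There are 200 camera calls.

## Working session

There is one attempt and no reset: what is moved stays moved. The work goes in short steps, Python scripts to look and compute and a shell command to move; the robot and the scene stay as the last step left them, time stands still between calls to the robot, and variables do not carry over. Pictures are saved under pics/ and viewed, about 8 in all and at most 12, crops included, and the job is handed in when it is done.

```bash
mkdir -p pics; ls; python3 - <<'E'
from cell import arm, optics
import cv2,numpy as np
print(arm.read_state())
for n in("side","top"):
    c=optics.camera(n); cv2.imwrite(f"pics/{n}0.png",c["pixels"][:,:,::-1]); np.save(f"pics/{n}0.npy",c,allow_pickle=True)
    R=cv2.Rodrigues(np.array(c["rvec"]))[0]; print(n,c["camera_matrix"],c["k1"],"cam pos",-R.T@np.array(c["tvec"]).ravel())
a=cv2.imread("pics/side0.png");b=cv2.imread("pics/top0.png")
E
```

```text
pics
{'time_s': 0.0, 'joint_positions': array([ 6.04703555e+01,  2.01272214e+01,  9.46754378e+01, -2.28196206e-04,
        6.52683672e+01, -4.84701427e+00]), 'joint_velocities': array([ 0.09679095,  0.02917784, -0.02208889,  0.02512121,  0.03095815,
       -0.11130568]), 'tau': array([ 9.45239663e-04, -5.06113064e+01, -2.91403860e+01, -4.84076054e-05,
        4.55050947e-03, -3.41860436e-05]), 'tcp_pos': array([0.22949173, 0.49947877, 0.23874089]), 'eef_rot': array([-1.79994205e+02,  7.07898453e-02,  6.53174689e+01]), 'contact_force': array([-0.6436785 ,  0.33532693, -0.36675484]), 'wrist_torque': array([0.02565444, 0.03995784, 0.00200816]), 'gripper_width': 0.08548258135649897}
side [[386.48746396   0.         276.84367528]
 [  0.         386.48746396 205.73090534]
 [  0.           0.           1.        ]] -0.013281348724400163 cam pos [ 0.58698461 -0.55864481  0.61366576]
top [[396.96734294   0.         284.45818517]
 [  0.         396.96734294 206.5474917 ]
 [  0.           0.           1.        ]] -0.05280786593394092 cam pos [0.4902057  0.06369642 0.87713241]
```

View pics/side0.png

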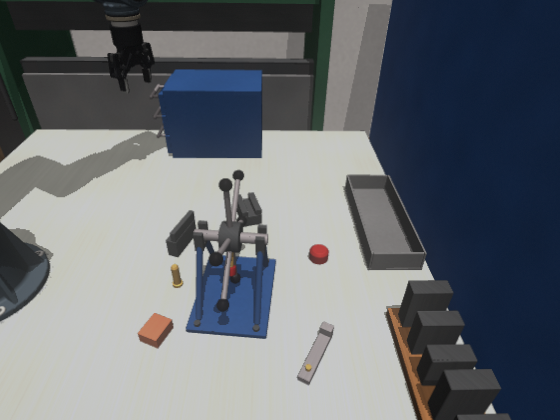

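View pics/top0.png

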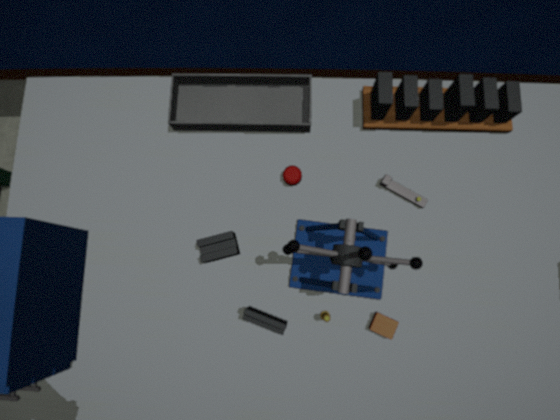

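Two pictures so far. The top view shows the base at about (340,258), with balls at (290,247), (365,254) and (416,263) and a dark pin tip near (392,266). In the side view the red tip is at about (234,270), low and on the near side. Next I measure the stand pose and intersect the ball and tip rays with the wheel plane.

```bash
cat > h.py <<'E'
import cv2,numpy as np
from scipy.spatial.transform import Rotation as Ro
def rays(c,uv):
    R=cv2.Rodrigues(np.array(c["rvec"]))[0];K=np.array(c["camera_matrix"])
    d=np.array([[c["k1"],0,0,0]]).ravel()
    x=cv2.undistortPoints(np.array(uv,float).reshape(-1,1,2),K,d).reshape(-1,2)
    return -R.T@np.array(c["tvec"]).ravel(), np.c_[x,np.ones(len(x))]@R
def onplane(c,uv,p,n):
    o,d=rays(c,uv); return o+d*(((p-o)@n)/(d@n))[:,None]
def proj(c,P): return cv2.projectPoints(np.array(P,float).reshape(-1,3),np.array(c["rvec"]),np.array(c["tvec"]),np.array(c["camera_matrix"]),np.array([c["k1"],0,0,0]))[0].reshape(-1,2)
Z=np.array([0,0,1.])
E
python3 - <<'E'
from h import *
T=np.load("pics/top0.npy",allow_pickle=True).item();S=np.load("pics/side0.npy",allow_pickle=True).item()
h=cv2.cvtColor(T["pixels"],cv2.COLOR_RGB2HSV)
m=cv2.inRange(h,(105,120,60),(125,255,255));m[:,:250]=0;m[:180]=0
pts=np.argwhere(m)[:,::-1]
w=onplane(T,pts,np.array([0,0,.012]),Z)[:,:2]
r=cv2.minAreaRect(w.astype(np.float32));print("base rect",r, len(pts))
bx=cv2.boxPoints(r);print(bx)
for n,c in(("T",T),("S",S)):
    hh=cv2.cvtColor(c["pixels"],cv2.COLOR_RGB2HSV)
    rd=cv2.inRange(hh,(0,130,40),(6,255,255))|cv2.inRange(hh,(172,130,40),(180,255,255))
    k,_,st,ce=cv2.connectedComponentsWithStats(rd)
    print(n,[(st[i].tolist(),ce[i].round(1).tolist()) for i in range(1,k) if st[i][4]>5])
    x0,y0=(270,200) if n=="T" else(150,150)
    im=c["pixels"][y0:y0+(130 if n=="T" else 190),x0:x0+190,::-1]
    im=cv2.resize(im,None,fx=3,fy=3,interpolation=cv2.INTER_CUBIC)
    cv2.imwrite(f"pics/crop{n}.png",np.clip(im.astype(float)*1.6,0,255).astype(np.uint8))
E
```

```text
base rect ((0.5234357714653015, -0.026525534689426422), (0.1959628015756607, 0.14520549774169922), 83.84806823730469) 3010
[[ 0.44075093 -0.11616219]
 [ 0.5851202  -0.13172317]
 [ 0.6061206   0.06311112]
 [ 0.46175134  0.0786721 ]]
T [([283, 166, 18, 19, 266], [291.7, 175.1])]
S [([310, 245, 18, 14, 194], [318.9, 251.2]), ([230, 265, 6, 11, 52], [232.4, 270.2])]
```

View pics/cropS.png

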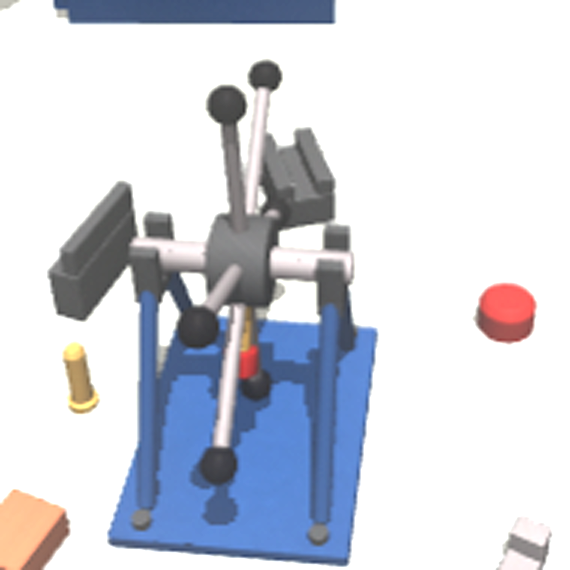

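View pics/cropT.png

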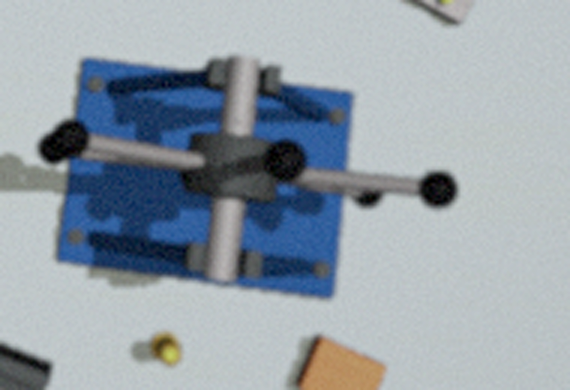

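Four pictures viewed. In the side crop the balls are at (227,104), (265,75), (197,326), (218,464) and (257,384), and the red tip at (247,360) points nearly down. In the top crop the balls are at (286,160), (438,189), (70,138), (55,148) and (368,198). Now I triangulate.

```bash
python3 - <<'E'
from h import *
T=np.load("pics/top0.npy",allow_pickle=True).item();S=np.load("pics/side0.npy",allow_pickle=True).item()
C=np.array([.5234,-.0265,.155]);yaw=np.radians(-6.15)
X=np.array([np.cos(yaw),np.sin(yaw),0]);Y=np.cross(Z,X)
t=lambda u,v:(270+u/3-.33,200+v/3-.33)
s=lambda u,v:(150+u/3-.33,150+v/3-.33)
def tri(a,b):
    o1,d1=rays(T,[t(*a)]);o2,d2=rays(S,[s(*b)]);d1=d1[0];d2=d2[0]
    k=np.linalg.lstsq(np.c_[d1,-d2],o2-o1,rcond=None)[0]
    p=o1+k[0]*d1;q=o2+k[1]*d2;return (p+q)/2,np.linalg.norm(p-q)
for a,b in(((286,160),(227,104)),((438,189),(197,326)),((368,198),(218,464)),((70,138),(265,75)),((55,148),(270,212))):
    p,e=tri(a,b);r=p-C;print(p.round(3),"gap",round(e,4),"local",[round(float(r@v),3) for v in(X,Y,Z)],"R",np.hypot(r@Y,r[2]).round(3),"pin-like angle",np.degrees(np.arctan2(-(r@Y),r[2])).round(1))
# side-only: hub/red/balls expected pixels for candidate q
for q in (150,160,170,180,190,200,210):
    a=np.radians(q);print(q,proj(S,C+.064*(-np.sin(a)*Y+np.cos(a)*Z)).round(1))
print(proj(S,[C,C-.0755*X,C+.0755*X]).round(1),proj(T,[C]).round(1))
E
```

```text
[ 0.521 -0.04   0.275] gap 0.0023 local [-0.001, -0.013, 0.12] R 0.12 pin-like angle 6.4
[ 0.51  -0.136  0.205] gap 0.0028 local [-0.001, -0.111, 0.05] R 0.122 pin-like angle 65.5
[ 0.509 -0.125  0.086] gap 0.0016 local [-0.003, -0.1, -0.069] R 0.121 pin-like angle 124.7
[0.533 0.069 0.225] gap 0.0026 local [-0.001, 0.096, 0.07] R 0.119 pin-like angle -53.8
[0.532 0.08  0.107] gap 0.0063 local [-0.003, 0.106, -0.048] R 0.117 pin-like angle -114.4
150 [[230.6 270.2]]
160 [[231.7 268.1]]
170 [[232.8 265.1]]
180 [[233.9 261.3]]
190 [[234.9 256.9]]
200 [[235.8 251.9]]
210 [[236.6 246.6]]
[[232.1 235.8]
 [191.1 232.9]
 [273.7 238.7]] [[346.4 255.5]]
```

Triangulation gives spokes at 6.4, 65.5, 124.7, −53.8 and −114°, all at about 120 mm radius. The red tip's pixel then puts the pin at q ≈ 155°. I will turn the wheel −155° in three strokes, pushing the top spokes towards +y with the fingers shut and their tips above the pin circle. First I shut the fingers, rise and come away.

```bash
python3 -m inch '[1,0,0,-1.4,0, 1,-3.6,1.7,-1.4,0, 1,-3.6,1.7,-1.4,0, 1,-3.6,1.7,-1.4,0, 1,-3.6,1.7,-1.4,0, 1,-3.6,1.7,-1.4,0, 1,-3.6,1.7,0,0, 1,0,0,0,0]'
python3 -m inch '[1,0,0,0,8, 1,0,0,0,8, 1,0,0,0,8, 1,0,0,0,8, 1,0,0,0,8, 1,0,0,0,8, 1,0,0,0,8, 1,0,0,0,8]'
python3 -m inch '[1,0,0,0,7.5, 1,0,0,0,0, 1,0,0,0,0]'
```

```text
time_s: 0.9
tcp_pos: [0.2318, 0.2581, 0.3235]
eef_rot: [180.0, -0.0, 65.2]
contact_force: [-0.3, 1.3, -0.1]
gripper_width: -0.0003
time_s: 1.7
tcp_pos: [0.2321, 0.2613, 0.323]
eef_rot: [180.0, 0.0, 1.0]
contact_force: [-0.3, 0.4, 0.8]
gripper_width: -0.0001
time_s: 2.0
tcp_pos: [0.2321, 0.2612, 0.3231]
eef_rot: [180.0, 0.0, -5.9]
contact_force: [-1.2, -0.0, -0.1]
gripper_width: 0.0002
```

```bash
cat > loc.py <<'E'
from h import *
from cell import arm
C=np.array([.5234,-.0265,.155]);yaw=np.radians(-6.15);X=np.array([np.cos(yaw),np.sin(yaw),0]);Y=np.cross(Z,X)
s=arm.read_state();r=s["tcp_pos"]-C
print("local mm",[round(1000*float(r@v),1) for v in(X,Y,Z)],"yaw",s["eef_rot"][2].round(1),"F",s["contact_force"].round(1),"t",s["time_s"])
E
python3 -m inch '[1,3.2,3.1,0,0, 1,3.2,3.1,0,0, 1,3.2,3.1,0,0, 1,3.2,3.1,0,0, 1,3.2,3.1,0,0, 1,3.2,3.1,0,0, 1,3.2,3.1,0,0, 1,3.2,3.1,0,0]'
python3 -m inch '[1,3.2,3.1,0,0, 1,3.2,3.1,0,0, 1,0,0,0,0, 1,0,0,0,0]'
python3 loc.py
```

```text
time_s: 2.8
tcp_pos: [0.461, -0.0149, 0.3232]
eef_rot: [-180.0, -0.0, -6.0]
contact_force: [-0.2, 1.3, -0.4]
gripper_width: 0.0
time_s: 3.2
tcp_pos: [0.517, -0.0821, 0.3226]
eef_rot: [-180.0, 0.1, -6.1]
contact_force: [-0.2, -0.1, 0.7]
gripper_width: -0.0001
local mm [-0.4, -56.0, 167.6] yaw -6.1 F [-0.2 -0.1  0.7] t 3.2
```

```bash
python3 -m inch '[1,0,0,2.5,0, 1,0,0,2.5,0, 1,0,0,2.6,0, 1,0,0,0,0, 1,0,0,0,0]'; python3 loc.py; python3 - <<'E'
from h import *
from cell import optics
c=optics.camera("side");im=c["pixels"][110:320,130:330,::-1]
cv2.imwrite("pics/s1.png",np.clip(cv2.resize(im,None,fx=2.8,fy=2.8,interpolation=2)*1.4,0,255).astype(np.uint8))
E
```

```text
time_s: 3.7
tcp_pos: [0.5168, -0.0811, 0.2482]
eef_rot: [-180.0, -0.0, -6.1]
contact_force: [-0.2, -0.3, 0.8]
gripper_width: -0.0001
local mm [-0.7, -55.0, 93.2] yaw -6.1 F [-0.2 -0.3  0.8] t 3.7
```

View pics/s1.png

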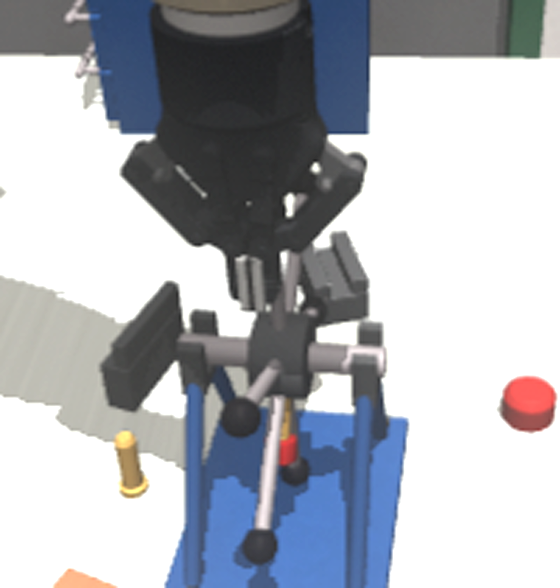

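Five pictures viewed. The closed fingers at crop (250,280) are on the near side of the dark upper spoke, clear of everything. Stroke 1 goes gently, about 84 mm towards +y (tool −y).

```bash
python3 -m inch '[1,0,-0.7,0,0, 1,0,-0.7,0,0, 1,0,-0.7,0,0, 1,0,-0.7,0,0, 1,0,-0.7,0,0]'; python3 loc.py;  python3 -m inch '[1,0,-0.7,0,0, 1,0,-0.7,0,0, 1,0,-0.7,0,0, 1,0,-0.7,0,0, 1,0,-0.7,0,0, 1,0,-0.7,0,0, 1,0,-0.7,0,0, 1,0,0,0,0]'; python3 loc.py; python3 - <<'E'
from h import *
from cell import optics
c=optics.camera("side");np.save("pics/s2.npy",c,allow_pickle=True);im=c["pixels"][110:320,130:330,::-1]
cv2.imwrite("pics/s2.png",np.clip(cv2.resize(im,None,fx=2.8,fy=2.8,interpolation=2)*1.4,0,255).astype(np.uint8))
E
```

```text
time_s: 4.25
tcp_pos: [0.5208, -0.0464, 0.2475]
eef_rot: [180.0, -0.0, -6.2]
contact_force: [0.1, -1.0, 0.9]
gripper_width: 0.0003
local mm [-0.5, -20.0, 92.5] yaw -6.2 F [ 0.1 -1.   0.9] t 4.25
time_s: 5.05
tcp_pos: [0.526, 0.0027, 0.2474]
eef_rot: [-180.0, -0.0, -6.1]
contact_force: [1.0, -0.2, 0.1]
gripper_width: 0.0002
local mm [-0.5, 29.3, 92.4] yaw -6.1 F [ 1.  -0.2  0.1] t 5.05
```

View pics/s2.png

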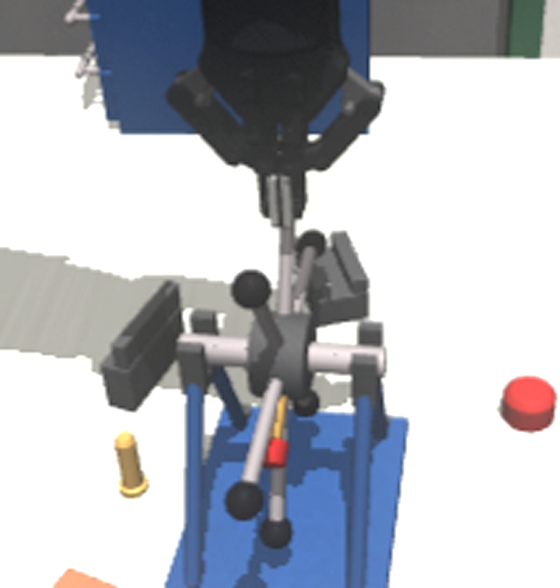

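Six pictures viewed. The wheel turned, the next ball is now at crop (250,288) and the pin swung to the near side. I check the angle from that pixel while lifting and going back for the next spoke.

```bash
python3 -m inch '[1,0,1.0,0,0, 1,0,0,-2.5,0, 1,0,0,-2.5,0, 1,0,3.3,0,0, 1,0,3.3,0,0, 1,0,3.3,0,0, 1,0,3.2,0,0, 1,0,0,0,0]'; python3 loc.py; cat > ang.py <<'E'
import sys
from h import *
C=np.array([.5234,-.0265,.155]);yaw=np.radians(-6.15);X=np.array([np.cos(yaw),np.sin(yaw),0]);Y=np.cross(Z,X)
def angle(c,uv,r=.12):  # in-plane intersection of the ray with the circle; uses ray projected on the wheel plane
    o,d=rays(c,[uv]);o=o-C;d=d[0];a=np.array([o@Y,o[2]]);b=np.array([d@Y,d[2]])
    k=np.roots([b@b,2*a@b,a@a-r*r]);P=a+np.outer(k,b)
    return [None if np.iscomplex(t) else float(np.degrees(np.arctan2(-p[0].real,p[1].real)).round(1)) for t,p in zip(k,P)]
def blob(c,lo,hi,box,cam_scale=1):
    x0,y0,x1,y1=box;m=cv2.inRange(c["pixels"][y0:y1,x0:x1],lo,hi)
    return m
E
python3 - <<'E'
from ang import *
c=np.load("pics/s2.npy",allow_pickle=True).item()
s=lambda u,v:(130+u/2.8-.3,110+v/2.8-.3)
for b in((250,288),(244,500),(277,531)):print(angle(c,s(*b)))
print("red",angle(c,s(277,452),.065))
E
```

```text
time_s: 5.9
tcp_pos: [0.51, -0.1421, 0.2973]
eef_rot: [180.0, 0.0, -6.4]
contact_force: [-0.0, -0.3, 0.3]
gripper_width: 0.0001
local mm [-0.9, -116.4, 142.3] yaw -6.4 F [-0.  -0.3  0.3] t 5.9
[-108.3, 32.4]
[168.9, 92.9]
[150.9, 108.0]
red [146.8, 120.1]
```

```bash
python3 -m inch '[1,0,0,2.5,0, 1,0,0,2.5,0, 1,0,0,0,0, 1,0,-1,0,0, 1,0,-0.8,0,0, 1,0,-0.8,0,0, 1,0,-0.8,0,0, 1,0,-0.8,0,0]'; python3 loc.py
python3 -m inch '[1,0,-0.8,0,0, 1,0,-0.8,0,0, 1,0,-0.8,0,0, 1,0,-0.8,0,0, 1,0,-0.8,0,0, 1,0,-0.8,0,0, 1,0,-0.8,0,0, 1,0,-0.8,0,0]'; python3 loc.py
```

```text
time_s: 6.7
tcp_pos: [0.5156, -0.096, 0.2479]
eef_rot: [180.0, -0.1, -6.2]
contact_force: [-0.5, -1.2, 1.7]
gripper_width: 0.0001
local mm [-0.3, -70.0, 92.9] yaw -6.2 F [-0.5 -1.2  1.7] t 6.7
time_s: 7.5
tcp_pos: [0.5222, -0.0324, 0.2472]
eef_rot: [-180.0, 0.0, -6.2]
contact_force: [0.6, -1.4, 0.2]
gripper_width: 0.0001
local mm [-0.6, -6.0, 92.2] yaw -6.2 F [ 0.6 -1.4  0.2] t 7.5
```

Smooth, at about 1.5 N. I finish stroke 2 (35 mm more), then back off, lift and return.

```bash
python3 -m inch '[1,0,-0.7,0,0, 1,0,-0.7,0,0, 1,0,-0.7,0,0, 1,0,-0.7,0,0, 1,0,-0.6,0,0, 1,0,0,0,0]'; python3 loc.py
python3 -m inch '[1,0,1.0,0,0, 1,0,0,-2.5,0, 1,0,0,-2.5,0, 1,0,3.3,0,0, 1,0,3.3,0,0, 1,0,3.3,0,0, 1,0,3.2,0,0, 1,0,0,0,0]'; python3 -m inch '[1,0,0,0,0, 1,0,0,0,0]'; python3 loc.py; python3 - <<'E'
from h import *
from cell import optics
for n in("side","top"): np.save(f"pics/{n}3.npy",optics.camera(n),allow_pickle=True)
S=np.load("pics/side3.npy",allow_pickle=True).item();T=np.load("pics/top3.npy",allow_pickle=True).item()
a=cv2.resize(S["pixels"][130:320,160:290,::-1],None,fx=3,fy=3,interpolation=2);b=cv2.resize(T["pixels"][200:330,270:430,::-1],None,fx=2.5,fy=2.5,interpolation=2)
o=np.zeros((570,790,3),np.uint8);o[:a.shape[0],:a.shape[1]]=a;o[:b.shape[0],390:390+b.shape[1]]=b
cv2.imwrite("pics/s3.png",np.clip(o*1.4,0,255).astype(np.uint8))
E
```

```text
time_s: 8.1
tcp_pos: [0.5259, 0.0016, 0.2473]
eef_rot: [-180.0, -0.0, -6.1]
contact_force: [0.1, -0.6, 0.6]
gripper_width: 0.0002
local mm [-0.5, 28.2, 92.3] yaw -6.1 F [ 0.1 -0.6  0.6] t 8.1
time_s: 8.9
tcp_pos: [0.5099, -0.1431, 0.2972]
eef_rot: [180.0, -0.0, -6.4]
contact_force: [0.3, -0.2, -0.7]
gripper_width: -0.0003
time_s: 9.1
tcp_pos: [0.5106, -0.1392, 0.2973]
eef_rot: [-180.0, 0.0, -6.2]
contact_force: [-0.3, 0.9, 0.6]
gripper_width: -0.0
local mm [-0.7, -113.4, 142.3] yaw -6.2 F [-0.3  0.9  0.6] t 9.1
```

View pics/s3.png

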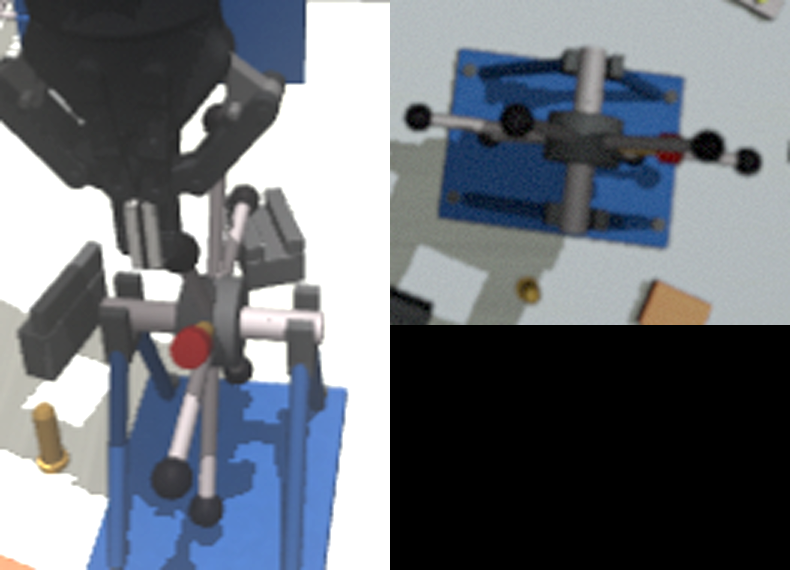

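Seven pictures viewed. The pin is now on the near side, with its red tip at side crop (190,347), about 62° from up. Next is stroke 3, stopping a little short.

```bash
python3 -m inch '[1,0,0,2.5,0, 1,0,0,2.5,0, 1,0,0,0,0, 1,0,-1,0,0, 1,0,-0.8,0,0, 1,0,-0.8,0,0, 1,0,-0.8,0,0, 1,0,-0.8,0,0]'
python3 -m inch '[1,0,-0.8,0,0, 1,0,-0.8,0,0, 1,0,-0.8,0,0, 1,0,-0.8,0,0, 1,0,-0.8,0,0, 1,0,-0.8,0,0, 1,0,-0.8,0,0, 1,0,-0.8,0,0]'; python3 loc.py
python3 -m inch '[1,0,-0.7,0,0, 1,0,-0.7,0,0, 1,0,-0.7,0,0, 1,0,-0.6,0,0, 1,0,-0.5,0,0, 1,0,0,0,0, 1,0,0,0,0]'; python3 loc.py
```

```text
time_s: 10.0
tcp_pos: [0.5155, -0.0971, 0.2479]
eef_rot: [180.0, -0.1, -6.2]
contact_force: [-0.2, -2.0, 1.0]
gripper_width: -0.0001
time_s: 10.8
tcp_pos: [0.5221, -0.0334, 0.2473]
eef_rot: [-180.0, 0.0, -6.2]
contact_force: [0.5, -0.9, 0.1]
gripper_width: 0.0002
local mm [-0.6, -7.0, 92.3] yaw -6.2 F [ 0.5 -0.9  0.1] t 10.8
time_s: 11.5
tcp_pos: [0.5255, -0.0021, 0.2473]
eef_rot: [-180.0, -0.0, -6.2]
contact_force: [0.7, 0.1, -0.1]
gripper_width: -0.0001
local mm [-0.5, 24.5, 92.3] yaw -6.2 F [ 0.7  0.1 -0.1] t 11.5
```

```bash
python3 -m inch '[1,0,-0.3,0,0, 1,0,-0.25,0,0, 1,0,0,0,0, 1,0,0,0,0]'; python3 loc.py
python3 -m inch '[1,0,1.5,0,0, 1,0,0.5,0,0, 1,0,0,-3,0, 1,0,0,-4,0, 1,0,0,-4,0, 1,0,0,-4,0, 1,0,0,0,0, 1,0,0,0,0]'; python3 loc.py; cat > look.py <<'E'
import sys
from h import *
from cell import optics
k=sys.argv[1]
for n in("side","top"): np.save(f"pics/{n}{k}.npy",optics.camera(n),allow_pickle=True)
S=np.load(f"pics/side{k}.npy",allow_pickle=True).item();T=np.load(f"pics/top{k}.npy",allow_pickle=True).item()
a=cv2.resize(S["pixels"][130:320,160:290,::-1],None,fx=3,fy=3,interpolation=2);b=cv2.resize(T["pixels"][200:330,270:430,::-1],None,fx=2.5,fy=2.5,interpolation=2)
o=np.zeros((570,790,3),np.uint8);o[:a.shape[0],:a.shape[1]]=a;o[:b.shape[0],390:390+b.shape[1]]=b
cv2.imwrite(f"pics/s{k}.png",np.clip(o*1.4,0,255).astype(np.uint8))
E
python3 look.py 4
```

```text
time_s: 11.9
tcp_pos: [0.5261, 0.0033, 0.2473]
eef_rot: [-180.0, -0.0, -6.2]
contact_force: [0.7, -0.1, -0.7]
gripper_width: 0.0001
local mm [-0.5, 29.9, 92.3] yaw -6.2 F [ 0.7 -0.1 -0.7] t 11.9
time_s: 12.7
tcp_pos: [0.5239, -0.0172, 0.3976]
eef_rot: [-180.0, -0.1, -6.2]
contact_force: [0.1, 0.1, -0.6]
gripper_width: 0.0001
local mm [-0.5, 9.4, 242.6] yaw -6.2 F [ 0.1  0.1 -0.6] t 12.7
```

View pics/s4.png

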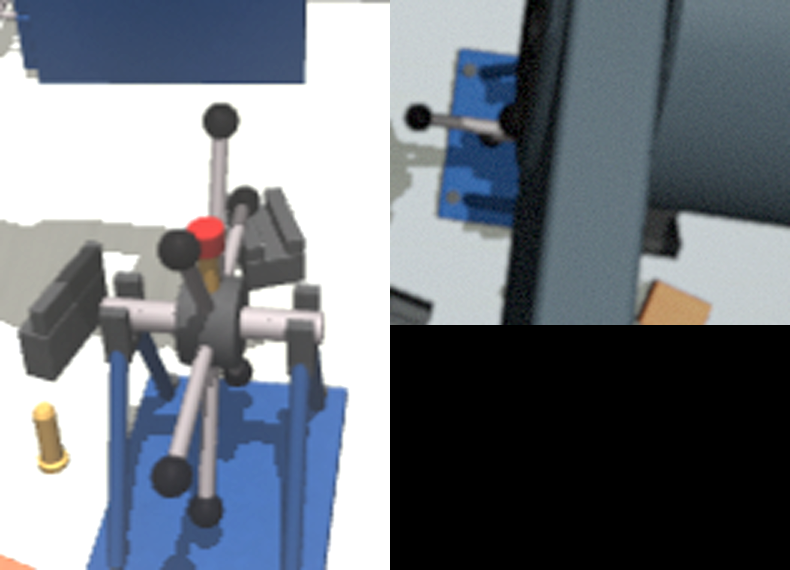

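Eight pictures viewed. The pin is up and the side view is unobstructed. Ball pixels in the side crop are (179,249), (220,120), (243,200), (171,477) and (206,510), with the red tip at (206,236). I check the angle with several features.

```bash
python3 - <<'E'
from ang import *
c=np.load("pics/side4.npy",allow_pickle=True).item()
s=lambda u,v:(160+u/3-.33,130+v/3-.33)
for b,e in(((179,249),30),((220,120),-30),((243,200),-90),((171,477),90),((206,510),150)):print(e,angle(c,s(*b)),proj(c,C+.12*(-np.sin(np.radians(e))*Y+np.cos(np.radians(e))*Z)).round(1),np.round(s(*b),1))
# near/far top balls by circle fit on dark mask
for b in((179,249),(220,120),(171,477)):
    u,v=np.round(s(*b)).astype(int);g=cv2.cvtColor(c["pixels"],cv2.COLOR_RGB2GRAY)[v-9:v+10,u-9:u+10]
    n,l,st,ce=cv2.connectedComponentsWithStats((g<45).astype(np.uint8)); i=1+np.argmax(st[1:,4]);print(b,st[i],(ce[i]+[u-9,v-9]).round(1),angle(c,ce[i]+[u-9,v-9]))
print("hub",proj(c,C))
S0=np.load("pics/side0.npy",allow_pickle=True).item()
d=cv2.absdiff(S0["pixels"],c["pixels"]).max(2)
for nm,(x0,y0,x1,y1) in dict(pin=(168,262,186,290),shim=(137,312,175,348),cap=(306,242,332,266),finger=(296,320,336,384),punch=(165,210,192,256)).items(): print(nm,(d[y0:y1,x0:x1]>60).sum())
E
```

```text
30 [-108.4, 32.5] [[221.3 209.6]] [219.3 212.7]
-30 [-38.9, -24.0] [[235.1 169.2]] [233.  169.7]
-90 [-88.4, 17.7] [[242.6 197.8]] [240.7 196.3]
90 [168.3, 93.3] [[218.2 285.9]] [216.7 288.7]
150 [150.1, 108.8] [[229.3 299.8]] [228.3 299.7]
(179, 249) [ 3  7 14  9 73] [220.  215.5] [-111.4, 34.6]
(220, 120) [ 4  4 11 11 47] [232.9 170.5] [-43.2, -19.9]
(171, 477) [  3   3  13  13 122] [217.1 288.8] [168.2, 93.4]
hub [[232.10553677 235.78467665]]
pin 0
shim 0
cap 0
finger 0
punch 348
```

The features put the pin about 1–2.5° short of vertical, and the finger-contact geometry agrees at about 1.3°. That is inside the 5.7° limit. One last rest and tooling check, then hand in.

```bash
python3 -m inch '[1,0,0,0,0, 1,0,0,0,0, 1,0,0,0,0, 1,0,0,0,0, 1,0,0,0,0]' ; python3 - <<'E'
from h import *
from cell import optics,workorder
a=np.load("pics/side4.npy",allow_pickle=True).item()["pixels"];S0=np.load("pics/side0.npy",allow_pickle=True).item()["pixels"]
b=optics.camera("side")["pixels"]
print("changed px since",(cv2.absdiff(a,b).max(2)[130:]>40).sum())
g=lambda p:cv2.cvtColor(p,cv2.COLOR_RGB2HSV)[:,:,2][205:262,160:196]
for p in(S0,b): ys,xs=np.where(g(p)<95);print("punch dark bbox",xs.min(),xs.max(),ys.min(),ys.max(),len(xs))
print(workorder.hand_in())
E
```

```text
time_s: 13.3
tcp_pos: [0.5239, -0.0166, 0.3972]
eef_rot: [180.0, 0.0, -6.2]
contact_force: [0.1, -0.5, -0.0]
gripper_width: 0.0001
changed px since 17
punch dark bbox 6 35 6 51 789
punch dark bbox 6 35 6 51 816
the job is handed in; nothing more can be done
None
```

The index pin now points up, about 1 to 2.5° off vertical by my measurements (the limit is about 5.7°), and the job is handed in at about 13 s. I turned the wheel about −155° with three gentle pushes on successive top spokes, fingers shut. The highest force I read was about 2 N, sampled between moves. The fingertips stayed above the pin's reach throughout, and I then lifted the hand straight up, 15 cm clear.

- **Pin angle:** two side-view balls read 2.5 to 3.3° off, one read 0° and one 1.6°; the finger-contact position gives about 1.3°. The upper far ball read about 6°, but its sight line is nearly tangent to its circle, so I discounted it.
- **At rest:** the wheel was still over the last half second (17 changed pixels in the side view).
- **Shaft:** it looked seated in the saddles, though I did not measure its height.
- **Loose tooling:** the alignment pin, shim block, die cap and gauge finger showed no pixel change from the start. The sash punch area did change, probably from the arm's shadow, but its outline is in the same place. I checked the vee die only by eye, and it looks unmoved.

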